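# Find and press the concealed lid release of the finds showcase

## Task

Open the small glass-lidded showcase for the cleaned finds: run a fingertip along the top of its front rail, feeling for the thumb recess hidden somewhere along it, then press the release plate in the floor of that recess fully down so that the lid springs ajar. Take the hand away and leave the lid standing ajar: do not lift it further or lean on it, and leave the things on the table where they are.

Things in the scene. Friction and masses are not known exactly. Their poses are not given: they have to be found in the camera images.
- case: Showcase fixed to the table: 310 mm deep (its x), 450 mm wide (its y), white plinth, glass sides, aluminium rails. Origin at the centre of the plinth's underside, z up, on feet 8 to 28 mm high. Front rail: 45 mm wide bar on the robot's side, x = -0.155 to -0.110, y = -0.225 to 0.225, flat rigid top at z = 0.120. Behind it, x = -0.108 to 0.133, lies the lid, its top flush with the rail.
- rail_left (a point): Left (+y) end of the middle line of the front rail's top; case frame (-0.1325, 0.195, 0.120). The rail is always plain here. Axes as the case's.
- rail_right (a point): Right (-y) end of the same line; case frame (-0.1325, -0.195, 0.120). Somewhere between the two ends, within y = -0.17 to 0.17 (elsewhere each time, not told), the rail's top has its one thumb recess: 50 mm long in y, 42 mm across in x, open to the front, straight ends, its floor 10 mm down (z = 0.110). All the rest of the rail is plain and flush.
- release (a joint): Travel of the release plate, m: 0 = up, 0.006 = fully down. A flat aluminium plate, 40 by 47 mm, that fills the floor of the recess, its top 10 mm below the rail's top. It goes straight down against a spring: about 1 N to start it, 7.5 N fully down. The catch lets go of the lid at about 0.004. Let go, the plate comes back up by itself.
- lid: The lid: a glass pane in an aluminium frame, 241 mm deep (back from its front edge), 386 mm wide, 12 mm thick, 1.5 kg. Origin at the middle of its front edge, upper side, right behind the front rail; z up, level when shut. Hinged along its far edge and held shut by the catch; once let go, springs raise this front edge by about 24 mm (0.1 rad) and it stays there.
- paper_roll: Bystander: upright roll of white paper towel, 110 mm across, 220 mm tall. Origin at the centre of its underside.
- pot_rim (a point): Bystander: small terracotta bowl, 90 mm across, 55 mm tall. This point is the centre of its mouth.
- brush_grip (a point): Bystander: finds brush with a white handle, lying on the table. This point is the middle of its handle.
- jar: Bystander: closed clear jar, 60 mm across, 85 mm tall. Origin at the centre of its underside.

How it is judged:
By the outcome, as a careful person would: the job done as asked, in the order asked, and still so for the second after the job is handed in, with the robot touching nothing.
It also fails if it takes over 64 s, if anything falls off the work surface, if the arm or the gripper's body presses on something with over 40 N, if the wrist force passes 120 N, or if a joint passes its speed limit or range.

## Robot

A 6-joint arm with a two-finger parallel gripper is mounted at the origin on the work surface. World frame = base frame: x ahead of the robot, y to its left, z up, the work surface at z = 0. Lengths are in m, angles in rad, forces in N, time in s.
With the tool pointing down it reaches from about 0.2 to 0.875 m from the base axis. Payload 3.4 kg.
Tool frame: the origin (TCP) lies between the finger pads; the fingertips stand 25 mm ahead of it and the grasp point (between the pads) lies 6 mm ahead of it (r.nose_length is the z of the fingertips in the tool frame, in m); z points along the fingers, x is the direction in which the jaws open and shut, and the axes are right-handed (so a half turn about z gives the same grasp; the last joint's range is limited). The gripper opens to 94 mm and grips with 3 to 60 N. Pads are 16 mm wide; open, the fingers measure 119 mm over their backs; the gripper's body (75 mm by 177 mm) begins 78 mm behind the grasp point.
Start: joints at [1.138, 0.276, 1.505, -0, 1.361, -0.121], TCP at [0.176, 0.547, 0.23] pointing down, gripper open.
Joint ranges: [-2.89, 2.89], [-0.75, 2.08], [0.22, 2.7], [-1.18, 4.32], [0.11, 2.71], [-2.7, 2.7]. Speed limits (rad/s): [2.57, 2.57, 3.14, 3.14, 3.14, 3.14].

## Interface

Orientations are given as a unit quaternion [w, x, y, z].
In Python, from plant import r, gripper_to, inverse_kinematics, vision, models, telemetry gives the robot as it stands. Calls block until the motion is done:
- r.move_to(position, orientation): joint-space move of the TCP to a pose.
- r.move_l(position, rot=None, vel=0.15, guard=None): straight line of the TCP; rot=None keeps the orientation; vel is the mean speed in m/s. With guard (N) it stops when the force on the tool has changed by that much, and returns True; else False.
- r.movej(angles): joint-space move.
- gripper_to(opening, f_grip=None): finger opening in m; f_grip is the grip in N (None keeps the last); returns when the fingers have stopped.
- r.hold(seconds).
- inverse_kinematics(position, orientation): joint angles nearest the present ones, or None.
- vision.snapshot(name): name is "side" or "top"; returns the picture (400x640x3 uint8, red, green, blue); there is no depth.
- vision.get_calibration(name): a dict with "fx", "fy", "cx", "cy" (pixels), "position" and "orientation" of the camera in the world. Camera axes: x right, y down, z forward; pixel columns grow to the right and rows downward; lengths in m; the calibration is good to about 2 mm. A picture is of the moment at which its call begins. get_calibration takes no time and is no camera call.
A pose or a line that the arm cannot do raises r.PlanningError and nothing moves.
- r.sign_off(): hands the job in, once; it reports no verdict.
Trained networks look in the newest picture that a camera, given by its name, has taken for a name from the list of things; names that differ only in an ending like _2 or _b are one class to them, and where a whole thing is asked for, a point or a joint stands for the part that bears it (a point fixed in the world has none). Each returns a list of dicts, best first, with "score" (0 to 1); they miss things now and then, are a little off and sometimes report something else, mostly with a low value. They report only what shows in the picture. A call takes as long as a camera call.
- models.boxes_of(thing, camera): "at" ([x, y, z] in m, in world coordinates, good to about 4 mm: the middle of the surface that is visible of it).
- models.regions_of(thing, camera): "pixels" (400x640 bool, what is visible of it).
- models.mark_of(thing, camera): "at" ([x, y, z] in m, in world coordinates, good to about 4 mm: a listed point, or the origin of a listed thing).
Readings, each from a call of its own:
- telemetry.current_t(): time.
- telemetry.current_joints(): joint angles.
- telemetry.current_dq(): joint speeds.
- telemetry.current_joint_efforts(): joint torques, N m.
- telemetry.current_ee_pos(): TCP position.
- telemetry.current_tool_rot(): TCP orientation.
- telemetry.current_wrist_force(): force on the tool from outside, world axes, zero at the start.
- telemetry.current_torque(): the same for the moment, N m.
- telemetry.current_opening(): finger opening in m.
Only numpy, scipy, OpenCV 4.12 (cv2) and the standard library are available. Lean on these libraries where they do the work, as an engineer would, in place of code of your own. Each camera call takes 0.05 s, during which the arm holds its last target. There are 200 camera calls.

## Working session

There is one attempt and no reset: what is moved stays moved. The work goes in short steps, each a Python script; the robot and the scene stay as the last script left them, time stands still between calls to the robot, and variables do not carry over. Pictures are saved under pics/ and viewed, about 8 in all and at most 12, crops included, and the job is handed in when it is done.

```bash
mkdir -p pics; ls; python3 - <<'E'
from plant import r, vision, models, telemetry
import cv2, numpy as np
for c in ("side","top"):
    im=vision.snapshot(c); cv2.imwrite(f"pics/a_{c}.png",im[:,:,::-1])
    k=vision.get_calibration(c); print(c,{a:np.round(b,3).tolist() for a,b in k.items()})
    for n in ("case","rail_left","rail_right","lid","release","paper_roll","pot_rim","brush_grip","jar"):
        try: print(n,[(np.round(d["at"],3).tolist(),round(d["score"],2)) for d in models.mark_of(n,c)[:2]])
        except Exception as e: print(n,e)
print(telemetry.current_t(),telemetry.current_wrist_force(),telemetry.current_tool_rot(),r.nose_length)
E
```

```text
pics
side {'fx': 404.689, 'fy': 404.689, 'cx': 315.153, 'cy': 195.273, 'position': [0.059, -0.826, 0.895], 'orientation': [-0.413, 0.873, -0.236, 0.102]}
case []
rail_left [([0.63, 0.259, 0.131], 0.9)]
rail_right [([0.546, -0.125, 0.129], 0.63), ([0.717, 0.04, 0.01], 0.15)]
lid [([0.615, 0.061, 0.13], 0.7)]
release it knows: brush_grip, case, jar, lid, paper_roll, pot_rim, rail_left, rail_right
paper_roll [([0.528, -0.471, -0.002], 0.86)]
pot_rim [([0.365, -0.313, 0.057], 0.85)]
brush_grip [([0.372, 0.264, 0.011], 0.84)]
jar [([0.579, 0.409, -0.003], 0.68)]
top {'fx': 425.199, 'fy': 425.199, 'cx': 325.81, 'cy': 206.847, 'position': [0.344, -0.021, 1.171], 'orientation': [0.063, -0.701, 0.707, -0.066]}
case [([0.72, 0.042, 0.012], 0.67)]
rail_left [([0.625, 0.26, 0.135], 0.62)]
rail_right [([0.552, -0.127, 0.128], 0.73), ([0.369, -0.313, 0.054], 0.59)]
lid [([0.613, 0.056, 0.133], 0.81)]
release it knows: brush_grip, case, jar, lid, paper_roll, pot_rim, rail_left, rail_right
paper_roll [([0.535, -0.472, -0.003], 0.64), ([0.63, 0.259, 0.136], 0.57)]
pot_rim [([0.366, -0.316, 0.052], 0.78)]
brush_grip [([0.367, 0.262, 0.01], 0.61)]
jar [([0.578, 0.413, -0.006], 0.88)]
0.9 [ 0.20742531 -0.08668481  0.98431683] [-4.82611285e-05  8.08338386e-01  5.88718140e-01  5.31298975e-05] 0.025
```

View pics/a_side.png

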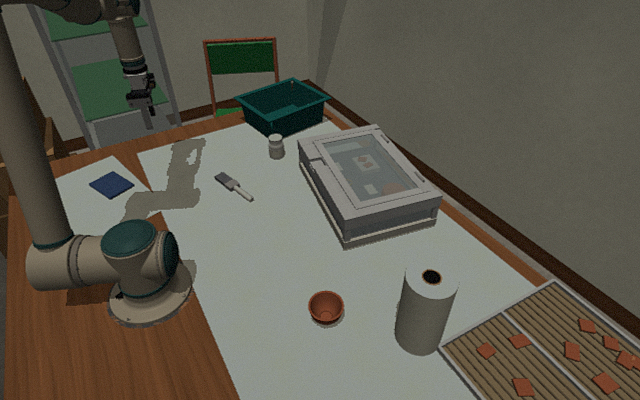

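View pics/a_top.png

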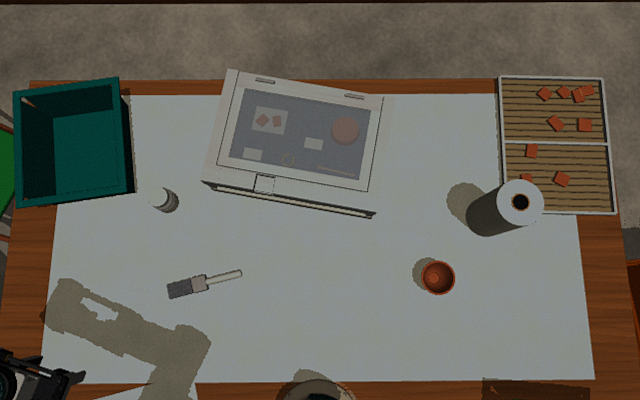

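The top view shows a small square on the rail at about (264,184). The side view shows a notch at about (316,158). Both are near the left end, but they could be a decoy, so I'll feel for the recess from the left end. The marks agree with the known geometry: rail length 0.393 m, yaw about -0.2 rad and rail top at z ≈ 0.131.

```bash
cat > h.py <<'E'
from plant import r, gripper_to, inverse_kinematics, vision, models, telemetry as T
import numpy as np
from scipy.spatial.transform import Rotation as R
L=np.array([.6275,.2595]); Rr=np.array([.549,-.126])
ey=(L-Rr)/np.linalg.norm(L-Rr); ex=np.array([ey[1],-ey[0]]); mid=(L+Rr)/2
def xy(y,x=0): return mid+ey*y+ex*x           # case y, x offset from rail mid-line
def down(a): return np.array([0,np.cos(a/2),np.sin(a/2),0])  # tool x at world angle a
def p(y,ztip,x=0): return np.r_[xy(y,x),ztip+r.nose_length]
A=np.arctan2(ex[1],ex[0])
def fz(n=5):
    return np.mean([T.current_wrist_force() for _ in range(n)],0)
E
python3 - <<'E'
from h import *
for a in (A,A+np.pi,A+np.pi/2,A-np.pi/2):
    for y in (.195,-.195):
        q=inverse_kinematics(p(y,.15),down(a)); print(round(a,2),y,None if q is None else np.round(q,2))
k=vision.get_calibration("top"); w,x,y,z=k["orientation"]; M=R.from_quat([x,y,z,w]).as_matrix()
for u,v in ((256,176),(275,176),(273,193),(254,192)):
    d=M@[(u-k["cx"])/k["fx"],(v-k["cy"])/k["fy"],1]; P=k["position"]+d*(.131-k["position"][2])/d[2]
    print(u,v,"case y,xoff",np.round([(P[:2]-mid)@ey,(P[:2]-mid)@ex],3))
E
```

```text
-0.2 0.195 [ 0.29  0.46  1.35 -0.    1.33  0.49]
-0.2 -0.195 [-0.35  0.29  1.62 -0.    1.23 -0.15]
2.94 0.195 [ 0.29  0.46  1.35 -0.    1.33 -2.65]
2.94 -0.195 None
1.37 0.195 [ 0.29  0.46  1.35 -0.    1.33 -1.08]
1.37 -0.195 [-0.35  0.29  1.62 -0.    1.23 -1.72]
-1.77 0.195 [ 0.29  0.46  1.35 -0.    1.33  2.06]
-1.77 -0.195 [-0.35  0.29  1.62 -0.    1.23  1.43]
256 176 case y,xoff [0.087 0.013]
275 176 case y,xoff [0.04  0.022]
273 193 case y,xoff [ 0.035 -0.022]
254 192 case y,xoff [ 0.082 -0.028]
```

```bash
python3 - <<'E'
from h import *
gripper_to(0.0)
r.move_to(p(.193,.20),down(A)); 
r.move_l(p(.193,.150),vel=.1); r.hold(.2); f0=fz(); print("f0",f0)
hit=r.move_l(p(.193,.110),vel=.02,guard=2.5); 
print(hit,T.current_ee_pos()-[0,0,.025],fz()-f0,T.current_t(),T.current_opening())
z=T.current_ee_pos()[2]-.025
for d in (.0005,.001):
    r.move_l(p(.193,z-d),vel=.02); print(d,T.current_ee_pos()[2]-.025,fz()-f0,T.current_t())
E
```

```text
f0 [-0.86279775  0.64004185 -0.25427481]
True [0.62673795 0.25584638 0.13115431] [-0.19843748 -0.7446157   3.92157699] 6.175 0.0003846011176406844
0.0005 0.1311822691344842 [ 0.10254062 -0.71317308  5.37015226] 6.425
0.001 0.13117340167177338 [-0.62989092 -0.92829055  7.79026936] 6.675
```

```bash
python3 - <<'E'
from h import *
f0=np.array([-.86,.64,-.25]); zc=.1303; y=.193; top=.1312; found=None
while y>-.195:
    y-=.004; r.move_l(p(y,zc),vel=.03)
    F=fz()-f0; e=T.current_ee_pos(); ya=(e[:2]-mid)@ey; za=e[2]-.025
    print(round(ya,4),round(za,5),round(zc,5),np.round(F,1),round(T.current_t(),2))
    if F[2]<1.2 and za<top-.0005: found=ya; break
    if abs(F[0])+abs(F[1])>12 or F[2]>15: print("odd"); break
    zc=np.clip(zc+np.clip((F[2]-4)/4000,-.0003,.0003),top-.003,top+.002)
print("found",found)
E
```

```text
0.1903 0.13117 0.1303 [1.2 1.3 5.8] 6.96
0.1858 0.13113 0.1306 [1.8 2.1 5.7] 7.24
0.1811 0.13116 0.1309 [0.9 1.7 5.4] 7.53
0.1764 0.13113 0.1312 [1.3 1.6 4.7] 7.81
0.1721 0.13104 0.13138 [1.4 0.4 3.8] 8.09
0.1681 0.13091 0.13133 [ 0.5 -1.1  1.5] 8.38
0.1645 0.13088 0.13103 [0.3 0.2 2.2] 8.66
0.1608 0.1309 0.13073 [0.5 1.  4. ] 8.94
0.1567 0.13089 0.13072 [0.2 0.4 3.4] 9.22
0.153 0.13088 0.13058 [1.8 1.5 5.6] 9.51
0.1484 0.13087 0.13088 [1.5 1.3 5.3] 9.79
0.1441 0.13091 0.13118 [ 0.5 -0.6  4.2] 10.07
0.1403 0.13091 0.13123 [ 0.7 -0.3  1.6] 10.36
0.1367 0.13092 0.13093 [ 0.  -0.9  2.2] 10.64
0.133 0.13086 0.13063 [1.1 1.1 4.1] 10.93
0.1288 0.13089 0.13065 [0.9 1.5 3.8] 11.21
0.1249 0.13086 0.1306 [1.1 2.5 4.9] 11.49
0.1205 0.13085 0.13083 [0.6 1.2 4.2] 11.78
0.1166 0.13085 0.13088 [1.6 1.6 5.2] 12.06
0.1121 0.13087 0.13116 [ 1.  -0.3  3.7] 12.34
0.1084 0.13087 0.1311 [ 1.3 -0.3  3.2] 12.62
0.1047 0.13089 0.1309 [1.  0.8 3.8] 12.91
0.1006 0.13084 0.13086 [0.9 0.2 3.8] 13.19
0.0966 0.13087 0.13081 [1.4 0.9 3.5] 13.47
0.0929 0.13087 0.13068 [1.  1.  4.1] 13.76
0.0887 0.13084 0.13071 [1.4 1.6 5.2] 14.04
0.0842 0.13078 0.131 [2.1 0.1 3.4] 14.32
0.0797 0.13004 0.13087 [ 1.5 -0.7  0. ] 14.61
found 0.0797458159910484
```

```bash
python3 - <<'E'
from h import *
f0=np.array([-.86,.64,-.25]); y,x=.062,-.003
r.move_l(p(y,.1305,x),vel=.04); print("over",np.round(fz()-f0,1))
hit=r.move_l(p(y,.116,x),vel=.02,guard=2.0)
print(hit,"plate contact z",T.current_ee_pos()[2]-.025,np.round(fz()-f0,1),T.current_t())
zc=T.current_ee_pos()[2]-.025
for i in range(16):
    zc-=.0008; r.move_l(p(y,zc,x),vel=.02); F=fz()-f0; za=T.current_ee_pos()[2]-.025
    print(round(zc,4),round(za,5),np.round(F,1),round(T.current_t(),2))
    if F[2]>16: break
E
```

```text
over [ 0.1 -0.1  1.1]
True plate contact z 0.11887495566828007 [ 1.4 -1.   2.7] 15.8083
0.1181 0.1182 [ 0.1 -0.3  3.3] 16.06
0.1173 0.11715 [1.7 0.5 2.3] 16.31
0.1165 0.11683 [ 0.1 -0.7  5.4] 16.56
0.1157 0.11626 [0.  0.7 5.8] 16.81
0.1149 0.11562 [-0.2 -0.8  6.4] 17.06
0.1141 0.11494 [ 0.5 -0.6  7.2] 17.31
0.1133 0.11481 [ 0.1  0.4 10.1] 17.56
0.1125 0.11471 [-2.2 -0.2 13. ] 17.81
0.1117 0.11464 [-3.7 -0.1 16.2] 18.06
```

The plate bottomed out at the expected depth, 16 mm below the rail top. I'll withdraw and check.

```bash
python3 - <<'E'
from h import *
import cv2
y=.062; f0=np.array([-.86,.64,-.25])
r.move_l(p(y,.124,-.003),vel=.05); print(np.round(fz()-f0,1))
r.move_l(p(y,.24,-.008),vel=.1)
r.move_l(p(y,.26,-.20),vel=.15); r.hold(.3)
for c in("side","top"):
    im=vision.snapshot(c)
    print(c,[(np.round(d["at"],3).tolist(),round(d["score"],2)) for n in("lid","pot_rim","brush_grip","jar","paper_roll") for d in models.mark_of(n,c)[:1]])
    cr=im[100:260,260:460] if c=="side" else im[50:300,120:480]
    s=4 if c=="side" else 2
    cv2.imwrite(f"pics/b_{c}.png",cv2.resize(cr,None,fx=s,fy=s,interpolation=2)[:,:,::-1])
print(T.current_t(),fz())
E
```

```text
[ 0.8 -0.7 -0.2]
side [([0.619, 0.062, 0.156], 0.75), ([0.365, -0.316, 0.055], 0.97), ([0.372, 0.261, 0.014], 0.71), ([0.579, 0.414, -0.003], 0.63), ([0.531, -0.468, 0.0], 0.87)]
top [([0.612, 0.061, 0.16], 0.81), ([0.365, -0.313, 0.053], 0.94), ([0.58, 0.411, -0.005], 0.7), ([0.531, -0.473, -0.006], 0.73)]
22.1 [-0.45527093 -0.81320669 -0.57180287]
```

View pics/b_side.png

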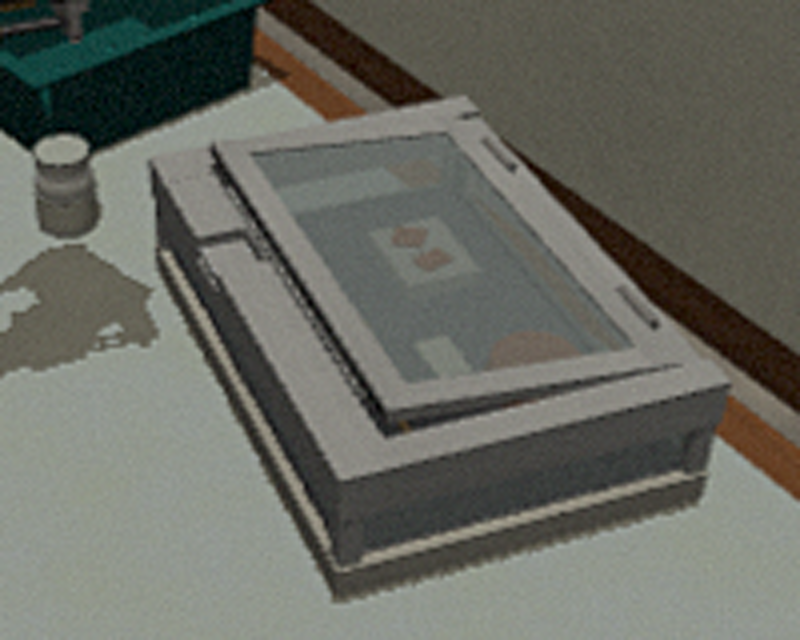

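The crop shows the lid ajar along its whole front edge (dark gap from about (215,150) to (390,430)). The recess is at about (230,240), and the arm is clear of the case. The lid mark rose by about 26 mm and the bystanders haven't moved.

```bash
python3 -c "
from h import *
r.sign_off()"
```

```text
the job is handed in; nothing more can be done
```

The lid is standing ajar, the hand is clear of everything, and the job is handed in. The robot's clock read 22.1 s at the last check, against the 64 s limit.

- **Finding the recess:** I ran the closed fingertip along the rail from its left end at about 4 N. It dropped in at case y ≈ 0.08, so the recess is centred near y ≈ 0.06. That agrees with the square visible in the top picture.
- **Pressing the plate:** I pressed it until it stopped, 16 mm below the rail top, which is the 10 mm recess plus the full 6 mm travel. The push peaked at about 16 N. Then I lifted straight up and backed away.
- **Last checks:**
  - The lid's front edge rose about 26 mm (24 mm expected), and the side picture shows it ajar along its full front.
  - The wrist force was back near zero.
  - The bowl, jar and paper roll were within measuring error of where they started in both cameras.
  - The networks missed the brush in the last top picture, so its position is confirmed from the side camera only.

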